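# Hook the candle bracket onto the decanting post

### The job

Set up the decanting light: hook the candle bracket into the lower two slots of the brass strip on the post - feel for the slots with its tabs, push them in and press the bracket straight down, firmly but without forcing it (never more than about 30 N), until it is fully home and the sprung catch has clicked out through its back plate. Then gently stand the candle upright in the bracket's cup and let go of it. Leave the bottle, the glass and the tasting cup where they stand.

Things in the scene. Friction and masses are not known exactly. Their poses are not given: they have to be found in the camera images.
- post: Fixed decanting post: dark oak channel 80 mm wide, 188 mm high, brass cap, on an oak foot 124 mm wide, 15 mm high, reaching 100 mm to the robot's side. Origin on the counter, in the middle, on the front plane of the brass strip; +x points into the post (away from the robot at yaw 0), z up. The strip, 54 mm wide, 3 mm thick, 19 mm hollow behind, has 3 upright slots in one column.
- post_front (a point): Point of the post frame at x = 0, y = 0, 50 mm above the counter (axes as the post): where the bracket's origin nominally is when home. But the strip is clamped by a screw in a long hole: with its slots and catch it sits up to 9 mm to either side and 3 mm higher or lower than nominal (not measured, fixed during a run; find the slots by feel or see them).
- slot_low (a point): Nominal middle of the lower end of the lowest slot, on the strip's front face, 80 mm above the counter (true one: see post_front). Slots are 8 mm wide, 27 mm high; lower ends of the other two 34 and 68 mm higher.
- bracket: Loose candle bracket, 0.35 kg, standing upright on the counter. Origin: bottom middle of the back face of its back plate; +x points out of the back (into the post when hung), z up. Dark back plate x -5..0 mm, 34 mm wide, 79 mm high, with a window 12 mm wide, z 4..17 mm, for the catch; grip plate and brass cup in front. Flush on the strip its origin is at x = 0 of the post frame.
- tab_low (a point): On the bracket's back face, middle of the underside of the lower hook tab's neck, 30 mm above the bracket's origin (axes as bracket). Two such tabs, the other 34 mm higher: 5 mm thick across y, neck 8 mm high, reaching x = 8.2 mm, with a lip (x 4.2..8.2) hanging 9 mm below the neck. They enter a slot with this point 9 to 19 mm above its lower end; home: resting on that end.
- grip_plate (a point): Middle of the bracket's dark upright grip plate, at x = -21, z = 90 mm of the bracket (axes as bracket): plate 10 mm thick across y, x -34..-8 mm, top (rounded) at z = 106 mm. Pinch it here from above, across y.
- cup_floor (a point): Centre of the inner floor of the bracket's brass cup, at x = -72, z = 5 mm of the bracket (axes as bracket). Cup 65 mm wide inside, 15 mm deep, wall 3 mm.
- catch (a joint): Sprung steel catch in the strip below the slots, 7 mm wide: how far it is pushed in (m). 0: stands 3 mm proud, ramp above, flat below; 0.003: flush. On its last 13 mm down the bracket's plate drives it in, which takes about 5 to 15 N downward; about 2 mm before home it springs out to 0 through the window; home is a hard stop.
- candle: Red pillar candle, 57 mm in diameter, 114 mm high, 0.2 to 0.33 kg, standing on the counter. Origin at the centre of its underside, z up.
- bottle: Dark half bottle with gold foil, 69 mm in diameter, 260 mm high, standing at the back right. Origin at the centre of its underside. Leave alone.
- flute: Empty champagne flute, 71 mm in diameter, 220 mm high, at the near right. Origin at the centre of its foot. Leave alone.
- tasting_cup: Silvered tasting cup, 84x100x24 mm, at the back left. Origin at the centre of its underside. Leave alone.

How it is judged:
By the outcome, as a careful person would: the job done as asked, in the order asked, and still so for the second after the job is handed in, with the robot touching nothing.
It also fails if it takes over 67 s, if anything falls off the work surface, if the arm or the gripper's body presses on something with over 40 N, if the wrist force passes 120 N, or if a joint passes its speed limit or range.

### The arm

A 6-joint arm with a two-finger parallel gripper is mounted at the origin on the work surface; the furniture and walls round the work are solid. World frame = base frame: x ahead of the robot, y to its left, z up, the work surface at z = 0. Lengths are in m, angles in degrees, forces in N, time in s.
With the tool pointing down it reaches from about 0.4 to 0.825 m from the base axis. Payload 7 kg.
Tool frame: the origin (TCP) lies on the centre line of the jaws, within the pads' length; the fingertips stand 19 mm ahead of it and the grasp point (between the pads) is the TCP (r.tip_extent is the distance from the TCP to the fingertips, in m); z points along the fingers, y is the line along which they close (so a half turn about z gives the same grasp; the last joint's range is limited). The gripper opens to 88 mm and grips with 3 to 60 N. Pads are 19 mm wide; open, the fingers measure 130 mm over their backs; the gripper's body (78 mm by 193 mm) begins 47 mm behind the grasp point.
Start: joints at [82.168, 20.546, 0.682, 0, -70.136, -16.507], TCP at [0.278, 0.615, 0.246] pointing down, gripper open.
Joint ranges: [-176.03, 176.03], [-82.01, 121.73], [-58.28, 71.71], [-173.87, 95.51], [-174.79, -0.11], [-173.66, 173.66]. Speed limits (degrees/s): [136.94, 136.94, 172.46, 180, 180, 180].

### API

Orientations are given as [roll, pitch, yaw] about the fixed x, y, z axes, in that order (R = Rz(yaw) Ry(pitch) Rx(roll)).
In Python, from plant import r gives the robot as it stands. The module is installed in compiled form; this text tells all that it offers.
- The arm moves only by the tool jog_arm, never from a script. Its argument "deltas" is a list that holds one entry, the list of rows, each a list of 5 numbers: the opening, from -1 (shut) to 1 (fully open), then the shift along the world's x, y, z in cm, then the turn about the world's z in rad. In form: [[[claw, dx, dy, dz, turn], ...]]. A call has 1 to 8 rows; each row shifts and turns the commanded pose from where the row before left it; what a row does not reach is not made up. A row lasts 1/8 s, in which the tool goes at most 62.5 mm and 10.7 degrees, less where a joint would pass 70% of its speed; a pose out of reach is approached as far as the arm can. A call with a gripper value outside its range is refused whole. The fingers move at their own pace and stop on an object; "force" is the grip in N (left out, the last holds). Time passes only in rows, so rows that do not move let the fingers close. It gives the time, the measured TCP pose, the force, the opening and the grip force at its end, in the units of the state.
- r.get_state(): the state, without advancing time (a new reading comes with each control period).
- r.capture(name): name is "side" or "top" or "wrist"; returns the picture (420x560x3 uint8, blue, green, red); there is no depth.
- r.camera_info(name): a dict with "fx", "fy", "cx", "cy" (pixels), "view" (4x4, takes a point from world to camera coordinates). Camera axes: x right, y up, looking along -z (the intrinsics and any distortion apply to the point x, -y, -z); pixel columns grow to the right and rows downward; lengths in m; the calibration is good to about 2 mm. A picture is of the moment at which its call begins: read the wrist's pose just before it. camera_info takes no time and is no camera call; for the wrist camera it gives the pose at the moment of the call.
- r.close_job(): hands the job in; it is judged then, once.
The state is a dict: "time_s": time; "joints": joint angles; "qd": joint speeds; "joint_torque": joint torques, N m; "tcp_pos": TCP position; "eef_rot": TCP orientation; "contact_force": force on the tool from outside, world axes, zero at the start; "moment": the same for the moment, N m; "gripper_width": finger opening in m; "gripper_force": force on a finger pad.
Only numpy, scipy, OpenCV 4.12 (cv2) and the standard library are available. Lean on these libraries where they do the work, as an engineer would, in place of code of your own. Each camera call takes 0.05 s, during which the arm holds its last target. There are 200 camera calls.

## Working session

There is one attempt and no reset: what is moved stays moved. The work goes in short steps, Python scripts to look and compute and a tool call to move; the robot and the scene stay as the last step left them, time stands still between calls to the robot, and variables do not carry over. Pictures are saved under pics/ and viewed, at most 13 in all, crops included, and the job is handed in when it is done.

Besides the shell and the picture viewer there is one more tool, called after ">>>" as name([rows], argument=value, ...), one row to a line, values as JSON. jog_arm: Moves the arm, as the interface text tells. Its arguments: {"type":"object","properties":{"deltas":{"type":"array"},"force":{"type":"number"}},"required":["deltas"]}

```bash
mkdir -p pics
cat > h.py <<'E'
import numpy as np, cv2
from plant import r
def P(n):
    i=r.camera_info(n); return i
def proj(n,p,i=None):
    i=i or r.camera_info(n); V=np.array(i['view']); p=np.atleast_2d(p)
    c=(V[:3,:3]@p.T).T+V[:3,3]; z=-c[:,2]
    return np.c_[i['fx']*c[:,0]/z+i['cx'], -i['fy']*c[:,1]/z+i['cy']]
def ray(n,uv,i=None):
    i=i or r.camera_info(n); V=np.array(i['view']); R=V[:3,:3]
    d=R.T@np.array([(uv[0]-i['cx'])/i['fx'],-(uv[1]-i['cy'])/i['fy'],-1]); return -R.T@V[:3,3], d
def at(n,uv,z,i=None):
    o,d=ray(n,uv,i); return o+d*(z-o[2])/d[2]
def tri(l):
    A=np.zeros((3,3));b=np.zeros(3)
    for o,d in l:
        d=d/np.linalg.norm(d);M=np.eye(3)-np.outer(d,d);A+=M;b+=M@o
    return np.linalg.solve(A,b)
E
python3 - <<'E'
from h import *
print(r.get_state())
for n in ['side','top','wrist']:
    i=r.camera_info(n);print(i); cv2.imwrite(f'pics/{n}0.png',r.capture(n))
E
```

```text
{'time_s': 0.0, 'joints': array([ 8.21701016e+01,  2.05901241e+01,  6.32788411e-01, -2.09601351e-02,
       -7.01355560e+01, -1.65070688e+01]), 'qd': array([-0.05113517, -0.0121888 , -0.0158379 ,  0.0411537 ,  0.07825703,
       -0.06567177]), 'joint_torque': array([-5.10669415e-04, -5.82716596e+01,  2.93052578e+01,  6.99744388e+00,
        6.94673668e-03, -1.64726471e-04]), 'tcp_pos': array([0.27799433, 0.61458222, 0.24462733]), 'eef_rot': array([ 1.79905338e+02, -7.50457833e-03, -2.43440992e+01]), 'contact_force': array([ 0.38485398, -0.21775854, -0.23902619]), 'moment': array([ 0.02559928,  0.03543274, -0.02134076]), 'gripper_force': 0.0, 'gripper_width': 0.08744286412162514}
{'fx': 446.75453770644, 'fy': 446.75453770644, 'cx': 282.1321061522781, 'cy': 200.91693835108651, 'view': array([[ 0.95198264, -0.3061035 ,  0.00544905, -0.46840643],
       [ 0.20578397,  0.65296397,  0.72889712, -0.03063054],
       [-0.22667599, -0.69277608,  0.68460156, -1.01313316],
       [ 0.        ,  0.        ,  0.        ,  1.        ]])}
{'fx': 540.8491842836552, 'fy': 540.8491842836552, 'cx': 281.64787369728305, 'cy': 211.2086951032669, 'view': array([[-0.02711217, -0.9996313 ,  0.00148293, -0.1307968 ],
       [ 0.99591331, -0.02688342,  0.08622038, -0.44938173],
       [-0.08614872,  0.00381449,  0.99627499, -1.20016427],
       [ 0.        ,  0.        ,  0.        ,  1.        ]])}
{'fx': 358.90797339639124, 'fy': 358.90797339639124, 'cx': 276.4963475473033, 'cy': 215.9803282253247, 'view': array([[-4.11952687e-01, -9.11204914e-01,  7.66946721e-04,
         6.75528047e-01],
       [ 8.75314109e-01, -3.95960194e-01, -2.77562129e-01,
         3.34198177e-02],
       [ 2.53219656e-01, -1.13671146e-01,  9.60707383e-01,
        -3.91275015e-01],
       [ 0.00000000e+00,  0.00000000e+00,  0.00000000e+00,
         1.00000000e+00]])}
```

View pics/side0.png

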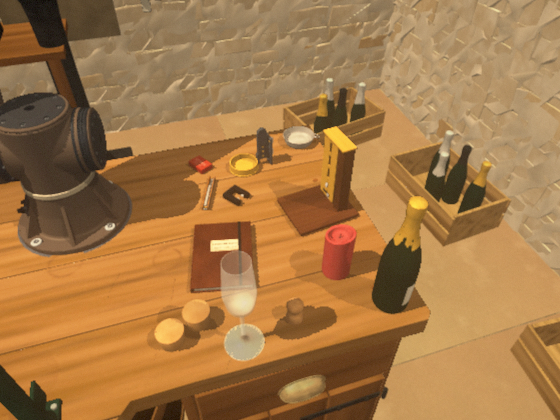

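View pics/top0.png

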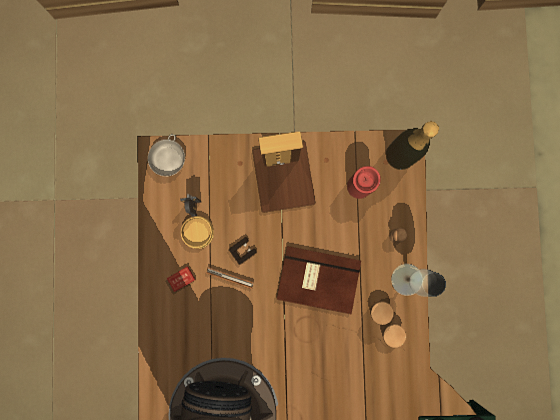

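Run:
```python
from h import *
t=cv2.imread('pics/top0.png');s=cv2.imread('pics/side0.png')
def c(im,x,y,w,h,f): return cv2.resize(im[y:y+h,x:x+w],None,fx=f,fy=f,interpolation=cv2.INTER_CUBIC)
a=np.hstack([c(t,165,185,80,60,5),c(t,245,125,80,60,5)])
b=np.hstack([c(s,220,115,80,60,5),c(s,290,122,80,60,5)])
cv2.imwrite('pics/crop1.png',np.vstack([a,b]))
```

```text
(no output)
```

View pics/crop1.png

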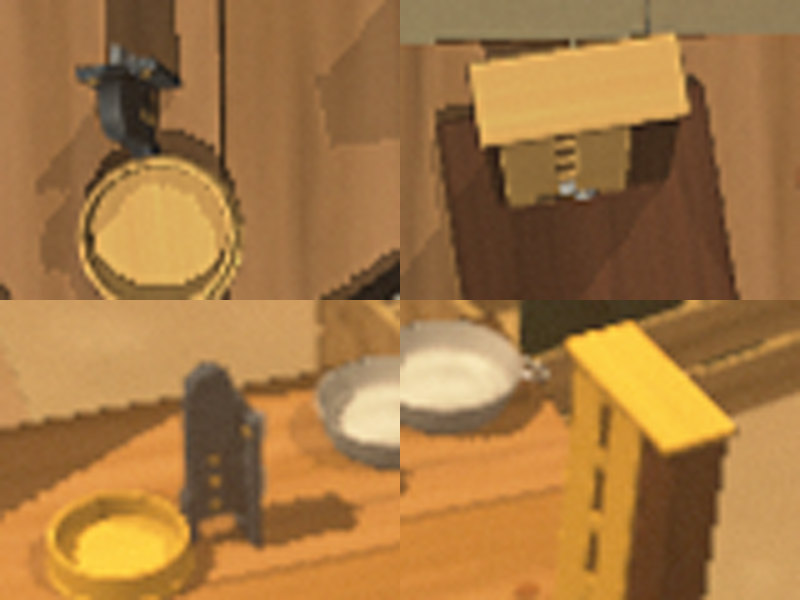

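```bash
cat > est.py <<'E'
from h import *
from scipy.optimize import least_squares
T=lambda u,v,ox,oy:(ox+u/5-.4,oy+v/5-.4)
tb=lambda u,v:T(u,v,165,185); tp=lambda u,v:T(u-400,v,245,125)
sb=lambda u,v:T(u,v-300,220,115); sp=lambda u,v:T(u-400,v-300,290,122)
def fit(obs,x0):
    def w(q,p): c,s=np.cos(q[2]),np.sin(q[2]); return np.array([q[0]+c*p[0]-s*p[1],q[1]+s*p[0]+c*p[1],p[2]])
    f=lambda q:np.concatenate([(proj(n,w(q,p))[0]-uv) for n,uv,p in obs])
    s=least_squares(f,x0,loss='soft_l1'); print(np.round(s.x[:2],4),np.degrees(s.x[2]).round(2)); print(np.round(s.fun.reshape(-1,2),1).tolist()); return s.x
if __name__=='__main__':
    m=1e-3
    B=[('top',tb(160,232),(-.072,0,.02)),('top',tb(80,73),(0,.017,.079)),('top',tb(178,84),(0,-.017,.079)),
       ('side',sb(120,540),(-.072,0,.02)),('side',sb(262,412),(0,-.017,.079)),('side',sb(260,547),(0,-.017,0)),('side',sb(207,364),(-.021,0,.106))]
    b=fit(B,[.5,.1,0])
    Pp=[('top',tp(507,207),(0,.027,.015)),('top',tp(472,66),(.03,.04,.19)),
       ('side',sp(605,427),(0,0,.1615)),('side',sp(597,489),(0,0,.1275)),('side',sp(590,551),(0,0,.0935))]
    p=fit(Pp,[.6,-.1,.15])
    # foot edges and cap front edge yaw
    for n,a,c,z in [('top',tp(483,147),tp(690,112),.19),('top',tp(472,66),tp(676,34),.19)]:
        d=at(n,c,z)-at(n,a,z); print('cap yaw',np.degrees(np.arctan2(-d[0],-d[1])*-1),np.linalg.norm(d),at(n,a,z),at(n,c,z))
    for a,c in [(tp(445,140),tp(468,295)),(tp(703,90),tp(738,295))]:
        d=at('top',a,.015)-at('top',c,.015); print('foot yaw',np.degrees(np.arctan2(d[1],d[0])),at('top',a,.015),at('top',c,.015))
    print('foot front corners',at('top',(262.5,211),.015),at('top',(315,204),.015))
    print('candle', tri([ray('top',(367,179.5)),ray('side',(341.5,234))]), at('top',(367,179.5),.114))
    print('slots tri', [tri([ray('side',sp(605,427)),ray('top',tp(568,140))])])
E
python3 est.py
```

```text
[0.4755 0.0567] 6.74
[[0.5, 1.0], [0.0, -0.5], [-3.9, -5.0], [-0.6, -0.9], [-0.3, 2.2], [0.4, 0.5], [-0.2, 1.0]]
[ 0.5526 -0.1369] 5.47
[[0.0, 0.2], [-3.8, -0.9], [-0.4, 0.6], [-0.0, 1.1], [0.2, 0.9]]
cap yaw 8.187696357856217 0.08223560471932671 [ 0.54432162 -0.10530554  0.19      ] [ 0.55603332 -0.1867029   0.19      ]
cap yaw 7.5230186047800585 0.08109016111870262 [ 0.57661991 -0.10175968  0.19      ] [ 0.5872366  -0.18215185  0.19      ]
foot yaw 7.028395611443187 [ 0.58215364 -0.08250701  0.015     ] [ 0.51048356 -0.09134304  0.015     ]
foot yaw 7.787530800001526 [ 0.6021711  -0.20107957  0.015     ] [ 0.50718009 -0.21407066  0.015     ]
foot front corners [ 0.44771259 -0.09961002  0.015     ] [ 0.46042158 -0.21892382  0.015     ]
candle [ 0.50150158 -0.3243859   0.10658604] [ 0.49921408 -0.32273877  0.114     ]
slots tri [array([ 0.55179631, -0.13880661,  0.16437582])]
```

Run:
```python
from h import *
V=np.array(r.camera_info('wrist')['view']);c=-V[:3,:3].T@V[:3,3]; s=r.get_state()
y=np.radians(s['eef_rot'][2]);d=c-s['tcp_pos'];print(c,d,'tool x',np.cos(y)*d[0]+np.sin(y)*d[1],'lat',-np.sin(y)*d[0]+np.cos(y)*d[1],'fwd',-V[2,:3])
print('bottle',tri([ray('top',(430,129)),ray('side',(417,203))]), 'base', at('side',(391,300),0),'flute',at('side',(245,342),0), at('top',(404,280),0),'tcup',at('top',(166,158),.024))
```

```text
[0.34812861 0.58433315 0.38478054] [ 0.07003482 -0.03034576  0.13996187] tool x 0.07631670993764825 lat 0.0012248576041197085 fwd [-0.25314088  0.11386143 -0.96070561]
bottle [ 0.57052193 -0.42008118  0.25291636] base [ 0.57376995 -0.42273699  0.        ] flute [ 0.28738042 -0.42331709  0.        ] [ 0.28339827 -0.41601968  0.        ] tcup [0.57330146 0.11571851 0.024     ]
```

>>> jog_arm([
  [[1,1,-5.5,0.3,0.1],[1,1.5,-5.6,0.3,0.1],[1,1.5,-5.6,0.3,0.1],[1,1.5,-5.6,0.3,0.1],[1,1.5,-5.6,0.3,0.1],[1,1.5,-5.6,0,0.03],[1,1.5,-5.6,0,0],[1,1.5,-5.6,0,0]],
])

```text
time_s: 1.15
tcp_pos: [0.3931, 0.1661, 0.2607]
eef_rot: [-180.0, -0.0, 6.1]
contact_force: [1.5, -0.2, 0.2]
gripper_width: 0.088
gripper_force: 0.0
```

>>> jog_arm([
  [[1,1.7,-5.6,0,0],[1,1.8,-5.6,0,0],[1,0.2,0,0,0],[1,0,0,0,0]],
])

```text
time_s: 1.65
tcp_pos: [0.4302, 0.0557, 0.2604]
eef_rot: [-180.0, 0.0, 5.9]
contact_force: [0.1, 0.3, -0.5]
gripper_width: 0.0875
gripper_force: 0.0
```

Run:
```python
from h import *
import pickle
s=r.get_state();i=r.camera_info('wrist');im=r.capture('wrist');pickle.dump(i,open('w1.pkl','wb'))
print(s['time_s'],s['joints'],s['tcp_pos'],s['eef_rot'],s['qd'].max());cv2.imwrite('pics/w1.png',im)
cv2.imwrite('pics/w1v.png',im)
```

```text
1.65 [ 3.36070358e+01 -3.63883018e+00 -2.64422349e+01 -9.57270657e-03
 -6.72055349e+01  6.23298916e+01] [0.43020518 0.05567753 0.26043899] [-1.79996336e+02  1.20154334e-02  5.93321845e+00] 2.1766482859139114
```

View pics/w1v.png

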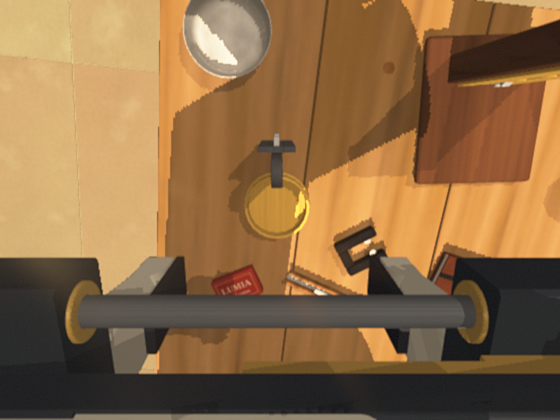

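Run:
```python
import h,pickle
from est import *
i=pickle.load(open('w1.pkl','rb'))
op=h.proj
import est
est.proj=lambda n,p:op(n,p,i if n=='w' else None)
B=[('top',tb(160,232),(-.072,0,.02)),('top',tb(80,73),(0,.017,.079)),
   ('side',sb(120,540),(-.072,0,.02)),('side',sb(262,412),(0,-.017,.079)),('side',sb(260,547),(0,-.017,0)),('side',sb(207,364),(-.021,0,.106)),
   ('w',(277,205),(-.072,0,.02)),('w',(258,142),(0,.017,.079)),('w',(295,142),(0,-.017,.079))]
est.fit(B,[.5,.1,0]); est.fit(B[-3:],[.5,.1,0])
print('cup tri',tri([ray('top',tb(160,232)),ray('side',sb(120,540)),ray('w',(277,205),i)]))
print('strip',tri([ray('top',tp(568,140)),ray('side',sp(605,427))]))
# foot edges in wrist (z=.015): left edge (425,38)-(415,182), front (415,182)-(530,182)
a,b,c=[at('w',p,.015,i) for p in [(427,38),(415,182),(530,183)]]
print(a,b,c,np.degrees(np.arctan2(*(a-b)[[1,0]])),np.degrees(np.arctan2(-(b-c)[0],(b-c)[1])),np.linalg.norm(b-c))
im=cv2.imread('pics/w1.png'); g=cv2.resize(im[125:245,230:325],None,fx=4,fy=4,interpolation=cv2.INTER_CUBIC)
g2=cv2.resize(im[25:195,400:560],None,fx=2.5,fy=2.5,interpolation=cv2.INTER_CUBIC);H=max(len(g),len(g2))
pad=lambda q:cv2.copyMakeBorder(q,0,H-len(q),0,0,cv2.BORDER_CONSTANT)
cv2.imwrite('pics/c2.png',np.hstack([pad(g),pad(g2)]))
```

```text
[0.4806 0.0612] 6.64
[[-1.6, -1.2], [-2.1, -2.9], [0.9, -2.3], [1.1, 0.8], [1.8, -0.9], [1.3, -0.4], [0.4, 0.6], [-0.7, 1.4], [1.0, 0.9]]
[0.4814 0.0614] 6.27
[[-0.1, -0.2], [-0.8, 0.2], [0.9, -0.0]]
cup tri [0.40688152 0.05209969 0.01288174]
strip [ 0.55179631 -0.13880661  0.16437582]
[ 0.59108983 -0.07501911  0.015     ] [ 0.44963637 -0.09332379  0.015     ] [ 0.4615328  -0.21800073  0.015     ] 7.373341982107604 5.450549349923938 0.12524321873333605
```

View pics/c2.png

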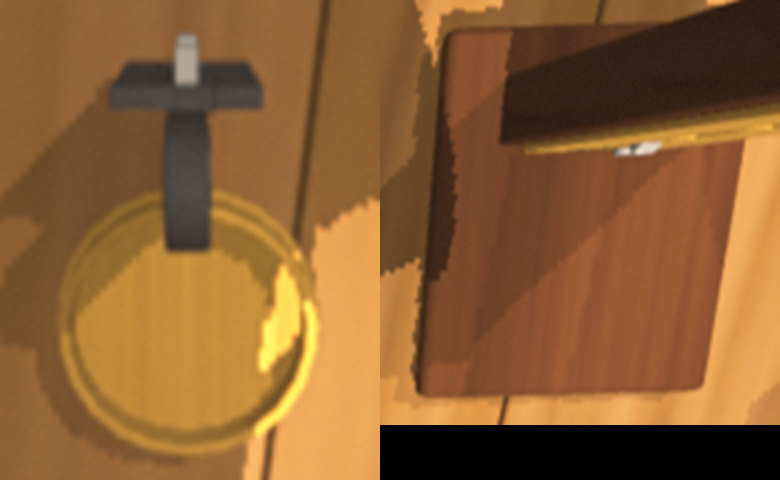

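Run:
```python
import h,pickle
from est import *
i=pickle.load(open('w1.pkl','rb'))
op=h.proj
import est
est.proj=lambda n,p:op(n,p,i if n=='w' else None)
W=lambda u,v:(230+u/4-.4,125+v/4-.4); Q=lambda u,v:(400+(u-380)/2.5-.3,25+v/2.5-.3)
B=[('top',tb(160,232),(-.072,0,.02)),('side',sb(120,530),(-.072,0,.02)),('side',sb(262,412),(0,-.017,.079)),('side',sb(260,547),(0,-.017,0)),('side',sb(207,364),(-.021,0,.106)),
   ('w',W(188,322),(-.072,0,.02)),('w',W(110,85),(0,.017,.079)),('w',W(262,85),(0,-.017,.079)),('w',W(125,62),(0,.017,0)),('w',W(250,62),(0,-.017,0)),('w',W(188,250),(-.034,0,.095))]
b=est.fit(B[5:],[.5,.1,0]); b=est.fit(B,[.5,.1,0]);
c,s=np.cos(b[2]),np.sin(b[2]);print('grip',b[0]-.021*c,b[1]-.021*s)
# heights: plate top corner from wrist & side
print('plate corner tri',tri([ray('w',W(262,85),i),ray('side',sb(262,412))]), 'rim',tri([ray('w',W(188,322),i),ray('side',sb(120,530))]))
# post from foot corners: z=.015 top; front left/right, back left
z=.015
F=[('w',Q(420,393),(-.1,.062,z)),('w',Q(702,388),(-.1,-.062,z)),('w',Q(502,142),(0.0,.04,.0151)),('top',(262.5,211),(-.1,.062,z)),('top',(315,204),(-.1,-.062,z))]
p=est.fit(F,[.55,-.14,.12])
# slot column y in post frame from side rays intersect strip plane
c,s=np.cos(p[2]),np.sin(p[2]);n=np.array([c,s,0]);o0=np.array([p[0],p[1],0])
for nm,uv in [('side',sp(605,427)),('side',sp(597,489)),('side',sp(590,551)),('top',tp(568,143)),('top',tp(567,178)),('top',tp(578,192)),('w',Q(638,148))]:
    o,d=ray(nm,uv,i if nm=='w' else None); q=o+d*(n@(o0-o))/(n@d); print(nm,'y',(-s*(q-o0)[0]+c*(q-o0)[1])*1e3,'z',q[2]*1e3)
```

```text
[0.4782 0.0613] 6.2
[[0.0, 2.6], [-0.1, 0.1], [0.4, -0.1], [-0.0, -0.7], [-0.2, -0.8], [-0.2, 0.3]]
[0.4781 0.0613] 6.46
[[-1.7, -0.1], [-0.1, -0.2], [0.1, 1.0], [0.8, -0.7], [0.3, -0.3], [0.3, 2.7], [-0.1, 0.3], [0.4, -0.1], [-0.1, -0.5], [-0.2, -0.8], [-0.0, 0.4]]
grip 0.4572005560029776 0.05891245397544637
plate corner tri [0.4799947  0.04493423 0.08160697] rim [0.40798174 0.0541559  0.01800685]
[ 0.5568 -0.1451] 6.04
[[0.1, -0.9], [1.5, 0.9], [-0.3, 1.6], [-2.5, -1.3], [-0.8, -1.5]]
side y 12.67249797168626 z 159.25905460757605
side y 14.223110855814232 z 125.29374161196039
side y 15.02007834533865 z 90.15499876792177
top y 6.533025298053808 z 133.45496480091
top y 7.369331526285518 z 53.92250453366043
top y 2.512664191173595 z 14.959597753992915
w y -22.385467811562805 z 3.1882810051829247
```

>>> jog_arm([
  [[1,1.3,0.2,-3.5,0.007],[1,1.4,0.1,-4.5,0],[1,0,0,-4.5,0],[1,0,0,-2.9,0],[1,0,0,-1,0],[1,0,0,0,0]],
], force=50)

```text
time_s: 2.45
tcp_pos: [0.4572, 0.0599, 0.0967]
eef_rot: [180.0, 0.0, 6.5]
contact_force: [-0.2, -0.3, 1.3]
gripper_width: 0.0879
gripper_force: 0.0
```

Run:
```python
from h import *
t=cv2.imread('pics/top0.png');s=cv2.imread('pics/side0.png')
c=lambda im,x,y:cv2.resize(im[y:y+60,x:x+40],None,fx=10,fy=10,interpolation=cv2.INTER_CUBIC)
cv2.imwrite('pics/c3.png',cv2.convertScaleAbs(np.hstack([c(t,260,140),c(s,312,140)]),alpha=1.5))
```

```text
(no output)
```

View pics/c3.png

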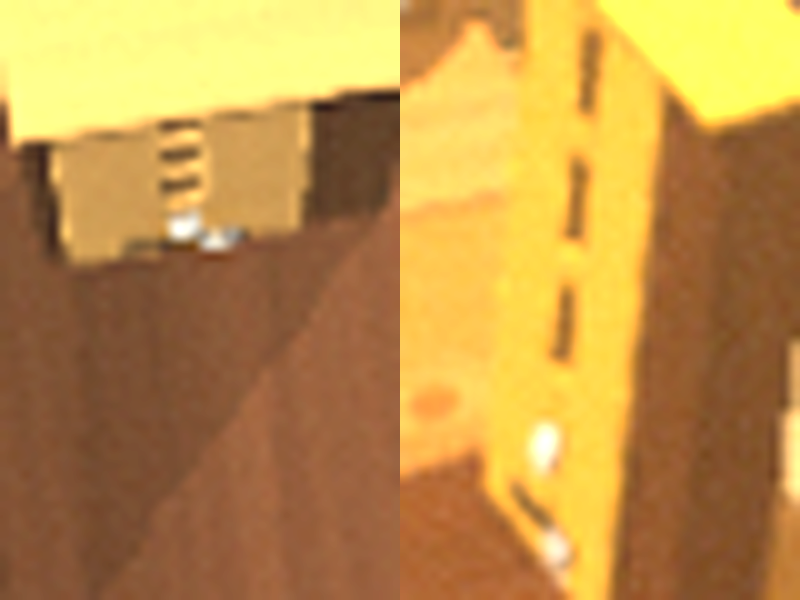

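Run:
```python
import est,pickle
from est import *
i=pickle.load(open('w1.pkl','rb'))
op=proj; pj=lambda n,p:op(n,p,i if n=='w' else None)[0]
t=lambda u,v:(260+u/10-.45,140+v/10-.45); s=lambda u,v:(312+(u-400)/10-.45,140+v/10-.45)
Q=lambda u,v:(400+(u-380)/2.5-.3,25+v/2.5-.3)
S=[('top',t(180,125),.1615),('top',t(180,155),.1275),('top',t(180,185),.0935),('side',s(590,71),.1615),('side',s(575,199),.1275),('side',s(563,321),.0935)]
def f(q):
    return np.concatenate([pj(n,[q[0],q[1],z+q[2]])-uv for n,uv,z in S]+[[q[2]/.003]])
o=least_squares(f,[.55,-.14,0]);print('slot col',o.x,np.round(o.fun,1))
for k in range(3): print(tri([ray('top',S[k][1]),ray('side',S[k+3][1])]))
# full: x,y(post),yaw,yo,dz
z=.015
F=[('w',Q(420,393),(-.1,.062,z)),('w',Q(702,388),(-.1,-.062,z)),('w',Q(444,35),(.04,.062,z)),('top',(262.5,211),(-.1,.062,z)),('top',(315,204),(-.1,-.062,z))]
def w(q,p): c,s_=np.cos(q[2]),np.sin(q[2]); return [q[0]+c*p[0]-s_*p[1],q[1]+s_*p[0]+c*p[1],p[2]]
def g(q):
    L=[(pj(n,w(q,p))-uv)*(.6 if k!=2 else np.array([.6,0])) for k,(n,uv,p) in enumerate(F)]
    L+=[pj(n,w(q,(0,q[3],zz+q[4])))-uv for n,uv,zz in S]
    L+=[pj('top',w(q,(0,.027+q[3],z)))-t(68,263), pj('top',w(q,(0,-.027+q[3],z)))-t(302,232)]
    return np.concatenate(L)
o=least_squares(g,[.55,-.14,.1,0,0],loss='soft_l1');q=o.x;print(q,np.degrees(q[2]),np.round(o.fun.reshape(-1,2),1).tolist());print('slotxy',w(q,(0,q[3],0)))
```

```text
slot col [ 0.55288172 -0.13689584  0.00203328] [-0.2 -0.1 -0.1  0.1 -0.   0.1 -0.1  0.1  0.1  0.2  0.1  0.3  0.7]
[ 0.55264527 -0.13742738  0.16418267]
[ 0.5526595  -0.13711235  0.13036544]
[ 0.55271258 -0.13691393  0.09651624]
[ 0.5540623  -0.14205617  0.13574199  0.00505709  0.00234028] 7.777442907579612 [[-0.3, 1.8], [0.7, 0.8], [0.4, 0.0], [-1.4, 0.3], [-0.5, -0.8], [-0.2, -0.4], [-0.1, -0.2], [0.0, -0.2], [0.1, -0.0], [0.4, 0.1], [0.4, 0.2], [-0.2, 0.5], [-0.3, -0.2]]
slotxy [np.float64(0.5533779444317511), np.float64(-0.1370455900731457), 0]
```

>>> jog_arm([
  [[-1,0,0,0,0],[-1,0,0,0,0],[-1,0,0,0,0],[-1,0,0,0,0]],
], force=50)

```text
time_s: 2.95
tcp_pos: [0.4574, 0.059, 0.0969]
eef_rot: [-180.0, -0.0, 6.4]
contact_force: [-0.2, -0.8, -0.1]
gripper_width: 0.0532
gripper_force: 0.0
```

>>> jog_arm([
  [[-1,0,0,0,0],[-1,0,0,0,0],[-1,0,0,0,0],[-1,0,0,0,0],[-1,0,0,0,0],[-1,0,0,0,0],[-1,0,0,0,0]],
])

```text
time_s: 3.82
tcp_pos: [0.4572, 0.0589, 0.0965]
eef_rot: [180.0, 0.0, 6.4]
contact_force: [0.8, -0.5, -1.5]
gripper_width: 0.0097
gripper_force: 50.0
```

>>> jog_arm([
  [[-1,0,0,2,0],[-1,0,0,3,0],[-1,0.5,-3,1.6,0.019],[-1,1,-4.5,0,0],[-1,1,-5,0,0],[-1,1,-4.8,0,0],[-1,1,-3,0,0],[-1,0,0,0,0]],
])

```text
time_s: 4.82
tcp_pos: [0.502, -0.1458, 0.1617]
eef_rot: [-180.0, 0.1, 7.3]
contact_force: [-1.2, 0.6, -4.1]
gripper_width: 0.0092
gripper_force: 50.0
```

Run:
```python
from h import *
s=r.get_state();print(s['tcp_pos'],s['eef_rot'],s['contact_force'],s['moment'])
a=r.capture('side');b=r.capture('wrist')
print(r.get_state()['tcp_pos'])
c=lambda im,x,y,w,h,f:cv2.resize(im[y:y+h,x:x+w],None,fx=f,fy=f,interpolation=cv2.INTER_CUBIC)
cv2.imwrite('pics/a1.png',a);cv2.imwrite('pics/b1.png',b)
cv2.imwrite('pics/v1.png',np.hstack([c(a,270,100,100,150,4),c(b,180,0,200,300,2)]))
```

```text
[ 0.50197357 -0.14576333  0.16166638] [-1.79985945e+02  8.81531311e-02  7.33542986e+00] [-1.21479183  0.61805037 -4.13721894] [ 0.23368784 -0.09065226  0.01446442]
[ 0.50146939 -0.14417004  0.16184393]
```

View pics/v1.png

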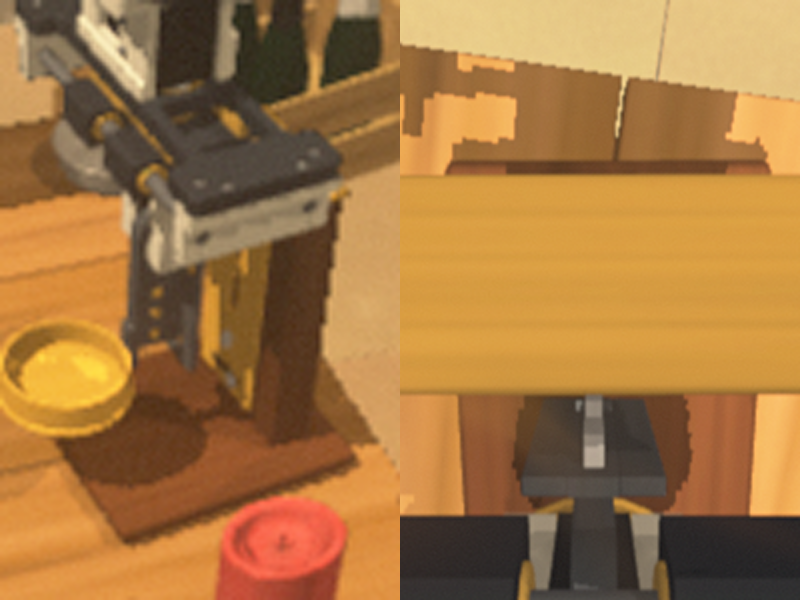

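>>> jog_arm([
  [[-1,0.8,0.13,0.1,0],[-1,0.7,0.1,0,0],[-1,0.5,0.06,0,0],[-1,0.3,0.04,0,0],[-1,0.2,0.03,0,0],[-1,0.2,0.03,0,0],[-1,0,0,0,0]],
])

```text
time_s: 5.8
tcp_pos: [0.5292, -0.1402, 0.1635]
eef_rot: [180.0, 0.0, 7.5]
contact_force: [-0.5, 0.1, -4.2]
gripper_width: 0.0096
gripper_force: 50.0
```

>>> jog_arm([
  [[-1,0.15,0.02,0,0],[-1,0.15,0.02,0,0],[-1,0.1,0.01,0,0],[-1,0,0,0,0]],
])

```text
time_s: 6.3
tcp_pos: [0.5326, -0.1397, 0.1634]
eef_rot: [-180.0, 0.1, 7.5]
contact_force: [-2.8, 0.4, -1.8]
gripper_width: 0.0097
gripper_force: 50.0
```

>>> jog_arm([
  [[-1,0.05,0.01,0,0],[-1,0,0,-0.2,0],[-1,0,0,-0.2,0],[-1,0,0,0,0]],
])

```text
time_s: 6.8
tcp_pos: [0.5328, -0.1398, 0.1595]
eef_rot: [180.0, 0.1, 7.5]
contact_force: [-5.6, -0.8, -0.3]
gripper_width: 0.0097
gripper_force: 50.0
```

>>> jog_arm([
  [[-1,0,0,-0.2,0],[-1,0,0,-0.2,0],[-1,0,0,-0.1,0],[-1,0,0,0,0]],
])

```text
time_s: 7.3
tcp_pos: [0.5328, -0.1397, 0.1542]
eef_rot: [-180.0, 0.1, 7.5]
contact_force: [-5.3, -1.1, -2.1]
gripper_width: 0.0094
gripper_force: 50.0
```

>>> jog_arm([
  [[-1,0,0,-0.2,0],[-1,0,0,-0.1,0],[-1,0,0,-0.1,0],[-1,0,0,0,0]],
])

```text
time_s: 7.8
tcp_pos: [0.5327, -0.1397, 0.1502]
eef_rot: [-180.0, 0.1, 7.5]
contact_force: [-5.7, -1.1, -0.8]
gripper_width: 0.0096
gripper_force: 50.0
```

Run:
```python
from h import *
a=r.capture('side');b=r.capture('wrist');s=r.get_state();print(s['tcp_pos'],s['contact_force'],s['moment'])
c=lambda im,x,y,w,h,f:cv2.resize(im[y:y+h,x:x+w],None,fx=f,fy=f,interpolation=cv2.INTER_CUBIC)
cv2.imwrite('pics/a2.png',a);cv2.imwrite('pics/b2.png',b)
cv2.imwrite('pics/v2.png',np.hstack([c(a,290,130,70,100,6),c(b,230,150,90,150,4)]))
```

```text
[ 0.53275715 -0.13969957  0.15021734] [-5.66329277 -1.10472456 -0.99932057] [-0.48164967  2.09210065  0.03252467]
```

View pics/v2.png

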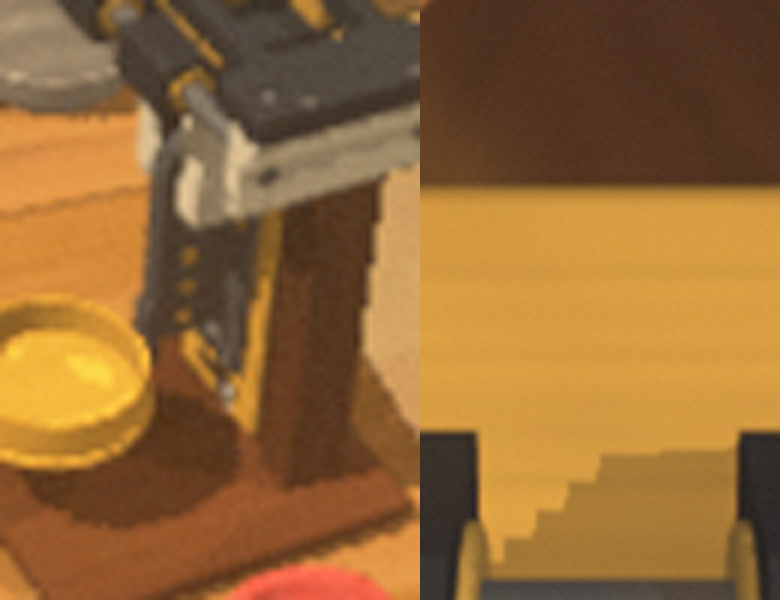

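>>> jog_arm([
  [[-1,0,0,-0.1,0],[-1,0,0,0,0],[-1,0,0,0,0]],
])

```text
time_s: 8.28
tcp_pos: [0.5327, -0.1397, 0.1493]
eef_rot: [-180.0, 0.1, 7.5]
contact_force: [-6.8, -0.9, -0.0]
gripper_width: 0.0099
gripper_force: 50.0
```

>>> jog_arm([
  [[-1,0,0,-0.1,0],[-1,0,0,0,0],[-1,0,0,0,0]],
])

```text
time_s: 8.65
tcp_pos: [0.5327, -0.1397, 0.1483]
eef_rot: [-180.0, 0.1, 7.5]
contact_force: [-5.8, -1.6, 0.1]
gripper_width: 0.0096
gripper_force: 50.0
```

>>> jog_arm([
  [[-1,0,0,-0.1,0],[-1,0,0,0,0],[-1,0,0,0,0]],
])

```text
time_s: 9.02
tcp_pos: [0.5328, -0.1397, 0.1481]
eef_rot: [180.0, 0.1, 7.5]
contact_force: [-9.0, -0.3, 4.7]
gripper_width: 0.0096
gripper_force: 50.0
```

>>> jog_arm([
  [[-1,0,0,-0.1,0],[-1,0,0,0,0],[-1,0,0,0,0]],
])

```text
time_s: 9.4
tcp_pos: [0.5328, -0.1398, 0.1479]
eef_rot: [180.0, 0.1, 7.5]
contact_force: [-11.3, 0.8, 13.2]
gripper_width: 0.0097
gripper_force: 50.0
```

>>> jog_arm([
  [[-1,0,0,-0.1,0],[-1,0,0,0,0],[-1,0,0,0,0]],
])

```text
time_s: 9.78
tcp_pos: [0.5329, -0.1399, 0.1477]
eef_rot: [180.0, 0.0, 7.5]
contact_force: [-13.7, 1.6, 19.3]
gripper_width: 0.0093
gripper_force: 50.0
```

>>> jog_arm([
  [[-1,-0.05,0,0.3,0],[-1,0,0,0.2,0],[-1,0,0,0.1,0],[-1,0,0,0,0],[-1,0,0,0,0]],
])

```text
time_s: 10.4
tcp_pos: [0.5326, -0.1394, 0.1507]
eef_rot: [-180.0, 0.1, 7.5]
contact_force: [-2.7, -0.7, -13.5]
gripper_width: 0.0098
gripper_force: 50.0
```

>>> jog_arm([
  [[-1,0,0,0.1,0],[-1,0,0,0,0],[-1,0,0,0,0]],
])

```text
time_s: 10.78
tcp_pos: [0.5326, -0.1393, 0.1513]
eef_rot: [-180.0, 0.1, 7.5]
contact_force: [0.8, -0.9, -25.8]
gripper_width: 0.0101
gripper_force: 50.0
```

Latched: the upward tug is resisted. I'll press it home again and release.

>>> jog_arm([
  [[-1,0,0,-0.3,0],[-1,0,0,-0.25,0],[-1,0,0,-0.1,0],[-1,0,0,0,0],[-1,0,0,0,0]],
])

```text
time_s: 11.4
tcp_pos: [0.5328, -0.14, 0.1487]
eef_rot: [179.9, -0.0, 7.6]
contact_force: [-12.6, 2.0, 3.4]
gripper_width: 0.0097
gripper_force: 50.0
```

>>> jog_arm([
  [[-1,0,0,-0.1,0],[-1,0,0,0,0],[-1,0,0,0,0]],
])

```text
time_s: 11.78
tcp_pos: [0.5329, -0.14, 0.1481]
eef_rot: [179.9, -0.0, 7.6]
contact_force: [-12.4, 1.7, 7.0]
gripper_width: 0.0095
gripper_force: 50.0
```

>>> jog_arm([
  [[-1,0,0,-0.1,0],[-1,0,0,-0.05,0],[-1,0,0,0,0],[-1,0,0,0,0]],
])

```text
time_s: 12.28
tcp_pos: [0.5329, -0.1401, 0.1479]
eef_rot: [179.9, -0.1, 7.6]
contact_force: [-16.1, 3.6, 17.2]
gripper_width: 0.0097
gripper_force: 50.0
```

>>> jog_arm([
  [[-1,-0.08,0,0.2,0],[-1,0,0,0,0],[0,0,0,0,0],[0,0,0,0,0],[0,0,0,0,0],[0,0,0,0,0],[0,0,0,0,0]],
])

```text
time_s: 13.15
tcp_pos: [0.5326, -0.1395, 0.1456]
eef_rot: [180.0, -0.0, 7.5]
contact_force: [-0.5, 0.4, 0.3]
gripper_width: 0.0437
gripper_force: 0.0
```

>>> jog_arm([
  [[1,0,0,1.5,0],[1,0,0,3,0],[1,0,0,4,0],[1,0,0,4,0],[1,0,0,4,0],[1,0,0,0,0]],
])

```text
time_s: 13.9
tcp_pos: [0.534, -0.1398, 0.3154]
eef_rot: [179.9, -0.4, 7.5]
contact_force: [0.3, -0.1, -0.5]
gripper_width: 0.0873
gripper_force: 0.0
```

Run:
```python
from h import *
print(r.get_state()['tcp_pos'])
a=r.capture('side');b=r.capture('top')
c=lambda im,x,y,w,h,f:cv2.resize(im[y:y+h,x:x+w],None,fx=f,fy=f,interpolation=cv2.INTER_CUBIC)
cv2.imwrite('pics/a3.png',a);cv2.imwrite('pics/b3.png',b)
cv2.imwrite('pics/v3.png',np.hstack([c(a,280,130,80,120,5),c(b,240,120,160,240,2.5)]))
```

```text
[ 0.53396476 -0.13982962  0.31542126]
```

View pics/v3.png

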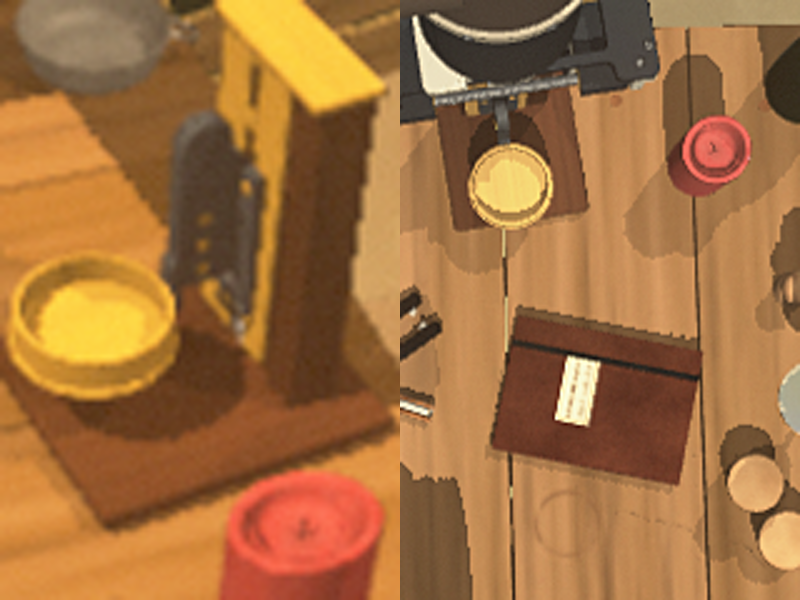

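Run:
```python
from h import *
A=lambda u,v:(280+u/5-.4,130+v/5-.4);B=lambda u,v:(240+(u-400)/2.5-.3,120+v/2.5-.3)
print('rim',tri([ray('side',A(92,308)),ray('top',B(510,185))]),at('top',B(510,185),.0715),at('side',A(92,308),.0715))
print('candle',tri([ray('side',A(305,525)),ray('top',B(715,147))]),at('top',B(715,147),.114),at('side',A(305,525),.114))
# candle red mask in top pictures
im=cv2.imread('pics/b3.png').astype(int);m=((im[...,2]-im[...,1]>90)&(im[...,2]-im[...,0]>70)).astype(np.uint8)
m[:, :340]=0;n,l,st,c=cv2.connectedComponentsWithStats(m);k=1+np.argmax(st[1:,4]);print(st[k],c[k])
```

```text
rim [ 0.47983716 -0.14830062  0.06835919] [ 0.47909221 -0.14817684  0.0715    ] [ 0.47897568 -0.15162126  0.0715    ]
candle [ 0.50285213 -0.32193876  0.10222069] [ 0.50139535 -0.3201065   0.114     ] [ 0.49725224 -0.33152414  0.114     ]
[353 166  27  28 437] [365.76887872 178.32036613]
```

>>> jog_arm([
  [[1,-1.5,-4.3,0,-0.12],[1,-1.5,-4.3,0,-0.12],[1,-1.5,-4.3,0,-0.12],[1,-1.6,-4.3,0,-0.12],[1,0,0,0,0],[1,0,0,0,0]],
])

```text
time_s: 14.75
tcp_pos: [0.471, -0.3115, 0.3098]
eef_rot: [-180.0, 0.1, -20.0]
contact_force: [0.3, -0.8, 0.2]
gripper_width: 0.0875
gripper_force: 0.0
```

```bash
cat > red.py <<'E'
from h import *
import sys
s=r.get_state();i=r.camera_info('wrist');im=r.capture('wrist');cv2.imwrite(sys.argv[1],im)
I=im.astype(int);m=((I[...,2]-I[...,1]>70)&(I[...,2]-I[...,0]>60)).astype(np.uint8)
m=cv2.morphologyEx(m,cv2.MORPH_OPEN,np.ones((3,3)))
n,l,st,c=cv2.connectedComponentsWithStats(m)
print(s['time_s'],s['tcp_pos'],s['eef_rot'],s['joints'].round(1))
for k in range(1,n):
    if st[k,4]>300: print(st[k],c[k],at('wrist',c[k],.114,i))
E
python3 red.py pics/w2.png
```

```text
14.75 [ 0.47100451 -0.31145017  0.30979367] [-1.79994924e+02  8.52071864e-02 -1.99870219e+01] [-13.6   8.2  -7.5  -0.  -74.4  83.6]
[ 194   52  112  209 7750] [241.89096774 152.37419355] [ 0.52034889 -0.29404077  0.114     ]
[ 14 195  40  35 618] [ 31.1197411  209.01779935] [ 0.53949862 -0.08215873  0.114     ]
[  0 206  38  51 901] [ 14.64261931 232.29078801] [ 0.52424043 -0.05446029  0.114     ]
[271 214  38  50 994] [289.92253521 237.20623742] [ 0.42663008 -0.30823704  0.114     ]
[247 220  29  43 607] [262.52553542 239.83360791] [ 0.43330596 -0.28174963  0.114     ]
```

View pics/w2.png

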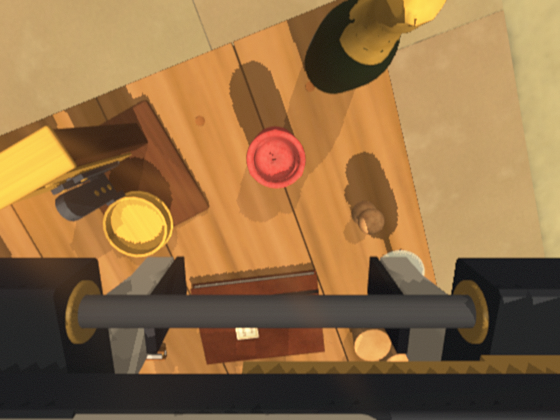

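Run:
```python
from h import *
im=cv2.imread('pics/w2.png')
H=cv2.cvtColor(im,cv2.COLOR_BGR2HSV)
m=(((H[...,0]<6)|(H[...,0]>170))&(H[...,1]>130)&(H[...,2]>110)).astype(np.uint8);m[:110]=0;m[200:]=0;m[:,:235]=0;m[:,320:]=0
cs,_=cv2.findContours(m,cv2.RETR_EXTERNAL,cv2.CHAIN_APPROX_NONE);c=max(cs,key=cv2.contourArea);e=cv2.fitEllipse(c);print(e,cv2.boundingRect(c))
for z in (.106,.114): print(at('wrist',e[0],z))
B=(366.5,178.5)
print('tri',tri([ray('wrist',e[0]),ray('top',(365.8,178.3))]),tri([ray('wrist',e[0]),ray('side',(340.6,234.6))]))
print('cup',at('wrist',(138,223),.0715),tri([ray('wrist',(138,223)),ray('side',(298,191.2)),ray('top',(283.7,193.7))]))
for x in ([.501,-.322],): print(proj('wrist',[*x,.114]),proj('top',[*x,.114]),proj('side',[*x,.114]))
```

```text
((275.4666748046875, 157.53518676757812), (56.96066665649414, 59.514034271240234), 166.26593017578125) (247, 127, 58, 61)
[ 0.50474822 -0.32086731  0.106     ]
[ 0.5056528  -0.32122612  0.114     ]
tri [ 0.50389378 -0.32140924  0.10323658] [ 0.50381216 -0.32040607  0.10011026]
cup [ 0.48499376 -0.15205094  0.0715    ] [ 0.48154665 -0.14790348  0.0657024 ]
[[277.94745242 161.96398843]] [[366.61228604 178.66316912]] [[340.42561241 230.51348722]]
```

>>> jog_arm([
  [[1,1.65,-0.5,0,0],[1,1.65,-0.45,-2,0],[1,0,0,-5,0],[1,0,0,-5,0],[1,0,0,-5,0],[1,0,0,-4,0],[1,0,0,-2,0],[1,0,0,0,0]],
])

```text
time_s: 15.8
tcp_pos: [0.5036, -0.3202, 0.0775]
eef_rot: [180.0, 0.3, -19.9]
contact_force: [-0.4, -0.4, -0.1]
gripper_width: 0.0873
gripper_force: 0.0
```

>>> jog_arm([
  [[0.2,0,0,-0.5,0],[0.2,0,0,0,0],[0.2,0,0,0,0],[0.2,0,0,0,0],[0.2,0,0,0,0],[0.2,0,0,0,0]],
], force=12)

```text
time_s: 16.55
tcp_pos: [0.5047, -0.3212, 0.0763]
eef_rot: [180.0, -0.1, -20.0]
contact_force: [-1.2, -0.1, 6.3]
gripper_width: 0.0556
gripper_force: 12.0
```

>>> jog_arm([
  [[0.2,0,0,0.2,0],[0.2,0,0,0.5,0],[0.2,0,0,1.3,0],[0.2,0,0,0,0],[0.2,0,0,0,0]],
])

```text
time_s: 17.18
tcp_pos: [0.5044, -0.3209, 0.0957]
eef_rot: [-180.0, -0.0, -20.0]
contact_force: [-0.4, -0.6, -3.4]
gripper_width: 0.0556
gripper_force: 12.0
```

>>> jog_arm([
  [[0.2,0,0,2.5,0],[0.2,0,0,4,0],[0.2,0,0,4,0.05],[0.2,-0.4,2,2,0.1],[0.2,-0.5,4,0,0.1],[0.2,-0.5,4,0,0.1],[0.2,-0.5,4,0,0.08],[0.2,-0.4,3.4,0,0.05]],
])

```text
time_s: 18.18
tcp_pos: [0.4807, -0.1457, 0.2203]
eef_rot: [-180.0, 0.0, 7.6]
contact_force: [-0.0, -0.4, -1.8]
gripper_width: 0.0553
gripper_force: 12.0
```

>>> jog_arm([
  [[0.2,0,0,-1,0],[0.2,0,0,-1,0],[0.2,0,0,-1.5,0],[0.2,0,0,-1,0],[0.2,0,0,0,0],[0.2,0,0,0,0]],
])

```text
time_s: 18.92
tcp_pos: [0.4816, -0.1473, 0.1757]
eef_rot: [180.0, -0.0, 7.5]
contact_force: [0.2, 0.1, -2.9]
gripper_width: 0.0553
gripper_force: 12.0
```

Run:
```python
from h import *
s=r.get_state();print(s['time_s'],s['tcp_pos'],s['eef_rot'],s['contact_force'])
a=r.capture('side');b=r.capture('top');w=r.capture('wrist')
cv2.imwrite('pics/a4.png',a);cv2.imwrite('pics/b4.png',b);cv2.imwrite('pics/w4.png',w)
c=lambda im,x,y,w,h,f:cv2.resize(im[y:y+h,x:x+w],None,fx=f,fy=f,interpolation=cv2.INTER_CUBIC)
cv2.imwrite('pics/v4.png',np.hstack([c(a,270,110,80,120,5),c(w,180,150,200,300,2)[:540] if 0 else cv2.resize(w[150:420,180:380],(400,600))]))
z=s['tcp_pos'][2]-.076
print('pred candle bottom',proj('side',[*s['tcp_pos'][:2],z]),'cup rim',proj('side',[.4815,-.147,.0715]))
```

```text
18.925 [ 0.48163824 -0.1473237   0.17569742] [ 1.79984960e+02 -3.95934315e-03  7.49947766e+00] [ 0.17630269  0.10735829 -2.94416416]
pred candle bottom [[298.90633608 179.82032097]] cup rim [[298.39295022 189.61121021]]
```

View pics/v4.png

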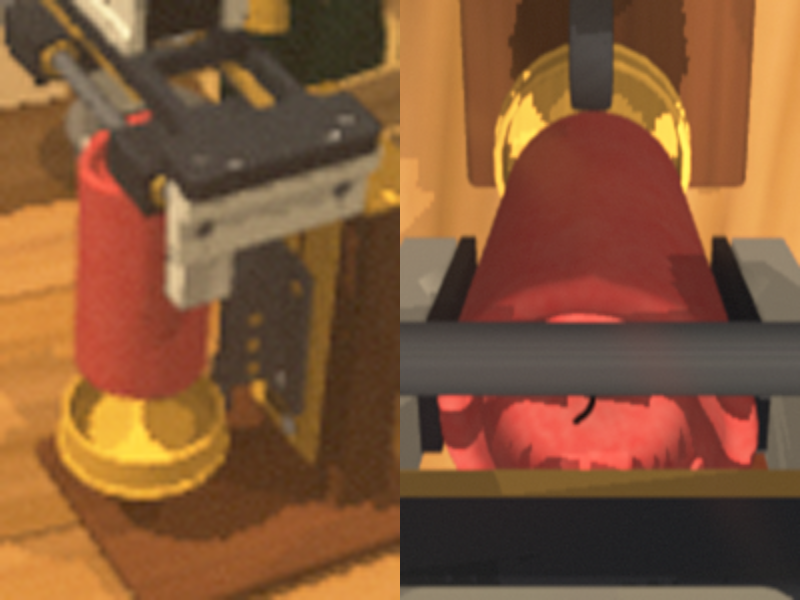

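>>> jog_arm([
  [[0.2,0,0,-0.8,0],[0.2,0,0,-0.8,0],[0.2,0,0,-0.6,0],[0.2,0,0,-0.5,0],[0.2,0,0,-0.5,0],[0.2,0,0,-0.4,0],[0.2,0,0,0,0],[0.2,0,0,0,0]],
])

```text
time_s: 20.08
tcp_pos: [0.4816, -0.147, 0.1397]
eef_rot: [180.0, -0.0, 7.5]
contact_force: [-0.1, -0.3, -2.2]
gripper_width: 0.0556
gripper_force: 12.0
```

>>> jog_arm([
  [[0.2,0,0,-0.2,0],[0.2,0,0,-0.2,0],[0.2,0,0,0,0],[0.2,0,0,0,0]],
])

```text
time_s: 20.58
tcp_pos: [0.4814, -0.147, 0.1356]
eef_rot: [180.0, -0.0, 7.5]
contact_force: [0.1, 0.6, -3.2]
gripper_width: 0.0553
gripper_force: 12.0
```

>>> jog_arm([
  [[0.2,0,0,-0.1,0],[0.2,0,0,-0.1,0],[0.2,0,0,0,0],[0.2,0,0,0,0]],
])

```text
time_s: 21.08
tcp_pos: [0.4814, -0.147, 0.1336]
eef_rot: [180.0, 0.0, 7.5]
contact_force: [0.8, 0.7, -2.7]
gripper_width: 0.0559
gripper_force: 12.0
```

>>> jog_arm([
  [[0.2,0,0,-0.1,0],[0.2,0,0,0,0],[0.2,0,0,0,0]],
])

```text
time_s: 21.45
tcp_pos: [0.4814, -0.147, 0.1326]
eef_rot: [180.0, 0.0, 7.5]
contact_force: [0.7, -0.0, -3.1]
gripper_width: 0.0558
gripper_force: 12.0
```

>>> jog_arm([
  [[0.2,0,0,-0.1,0],[0.2,0,0,0,0],[0.2,0,0,0,0]],
])

```text
time_s: 21.82
tcp_pos: [0.4815, -0.147, 0.1317]
eef_rot: [180.0, -0.0, 7.5]
contact_force: [-0.3, -0.4, -0.8]
gripper_width: 0.0557
gripper_force: 12.0
```

>>> jog_arm([
  [[0.2,0,0,-0.05,0],[0.2,0,0,0,0],[0.2,0,0,0,0]],
])

```text
time_s: 22.2
tcp_pos: [0.4815, -0.1471, 0.1315]
eef_rot: [180.0, -0.0, 7.5]
contact_force: [-2.1, -0.1, 4.3]
gripper_width: 0.0559
gripper_force: 12.0
```

>>> jog_arm([
  [[0.2,0,0,0.04,0],[0.2,0,0,0,0],[0.5,0,0,0,0],[0.7,0,0,0,0],[1,0,0,0,0],[1,0,0,0,0],[1,0,0,0,0],[1,0,0,0,0]],
])

```text
time_s: 23.2
tcp_pos: [0.4814, -0.147, 0.1314]
eef_rot: [180.0, 0.0, 7.5]
contact_force: [-0.3, 0.4, 0.7]
gripper_width: 0.0874
gripper_force: 0.0
```

>>> jog_arm([
  [[1,0,0,1,0],[1,0,0,2,0],[1,0,0,4,0],[1,0,0,5,0],[1,0,0,5,0],[1,-1,3,2,0],[1,0,3,0,0],[1,0,0,0,0]],
])

```text
time_s: 24.2
tcp_pos: [0.4713, -0.0858, 0.3227]
eef_rot: [-180.0, -0.1, 7.6]
contact_force: [-0.5, 0.3, 0.5]
gripper_width: 0.0875
gripper_force: 0.0
```

Run:
```python
from h import *
s=r.get_state();print(s['time_s'],s['tcp_pos'],s['contact_force'])
a=r.capture('side');b=r.capture('top')
c=lambda im,x,y,w,h,f:cv2.resize(im[y:y+h,x:x+w],None,fx=f,fy=f,interpolation=cv2.INTER_CUBIC)
cv2.imwrite('pics/v5.png',np.hstack([c(a,260,90,80,120,5),c(b,130,100,320,240,1.25)[:300].repeat(1,0) if 0 else cv2.copyMakeBorder(c(b,130,110,320,240,1.25),0,300,0,0,cv2.BORDER_CONSTANT)]))
```

```text
24.2 [ 0.47131326 -0.08580633  0.32274378] [-0.46364725  0.29008423  0.54534199]
```

View pics/v5.png

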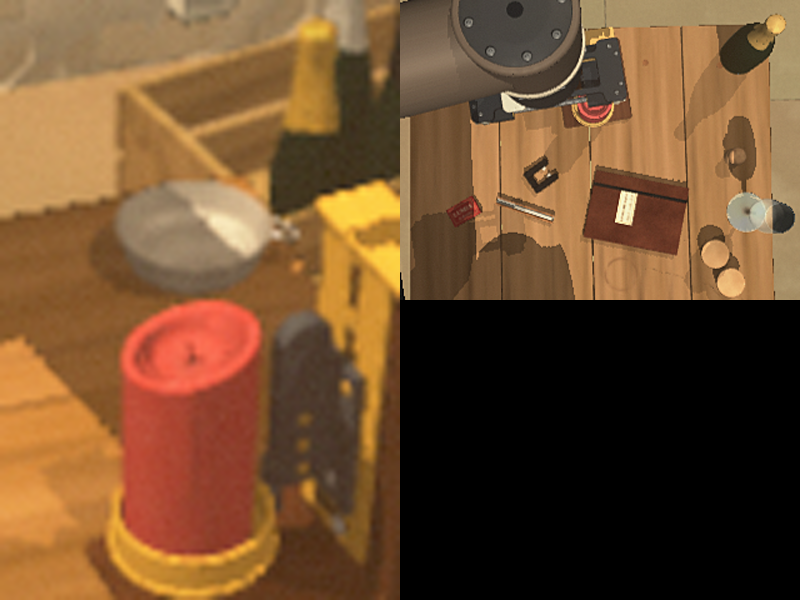

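The candle stands upright in the cup, the bracket hangs flush on the strip, and the gripper is clear of everything. The bottle, flute and tasting cup haven't moved.

```bash
python3 -c "
from plant import r
print(r.close_job())"
```

```text
the job is handed in; nothing more can be done
None
```

The bracket is hooked into the lower two slots and pressed home with about 20 N (an upward tug of about 20 N did not free it, so I take the catch as out, though I never saw it), the candle stands upright and released in its cup, the bottle, glass and tasting cup were left alone, and the job was handed in at about 24 s.

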